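# Shut up the dry-storage case for small metal finds

### The job

Shut up the low grey dry-storage case, pushing with the fingertips alone: push both finds trays fully home, then push the door shut, and then push the door's bolt across into its staple on the case as far as it goes. Lift nothing, slam nothing (the finds are fragile), leave the other things on the worktop and on the case where they are, and finish clear of everything.

Things in the scene. Friction and masses are not known exactly. Their poses are not given: they have to be found in the camera images.
- dry_case: low grey metal case fixed to the worktop, 175 mm deep (x), 240 wide (y), 88 tall; origin: centre of its underside, on the worktop; its x axis points from its open front inwards, away from the robot, y to its left. Front plane at its x = -0.0875. Two tray bays 98 mm wide: left one centred on y = +0.063, right one on y = -0.041; floor z = 0.020, ceiling z = 0.080
- tray_left: loose aluminium tray of coins in the left bay, 162 mm deep (x), 94 wide (y), front 54 tall with a notch 34 wide, 11 deep in the middle of its top edge; 0.25 to 0.5 kg. Origin: centre of its underside, axes as the case's. Starts 25 to 65 mm out, slides with 1 to 4 N, stops at the back wall: home = origin at x = -0.0015 in the case's frame, front 5 mm behind the front plane
- tray_right: the same tray in the right bay, holding old iron nails bedded in foam; same sizes, axes and home position (x = -0.0015 in the case's frame)
- tray_left_front (a point): middle of the left tray's front face, 36 mm above the tray's underside (7 mm below the notch): a good place to push
- tray_right_front (a point): the same point on the right tray
- case_door (a joint): door angle, rad: 0 = shut, 1.57 = straight out towards the robot (starts at 1.57 to 1.85; stop at 2.0). Grey panel 12 mm thick, z = 0.016 to 0.084, vertical hinge at its left end, free right end. Stiff hinge (0.15 Nm): stays where left; cannot shut on a tray that stands out. Push its outer face (the one with the paper label and bolt): facing -x when shut, +y when out
- door_hinge (a point): point on the door's hinge axis, in the middle of its thickness, at half its height (z = 0.050)
- door_edge (a point): middle of the free edge of the door's outer face, 219 mm from the hinge axis
- staple (a point): middle of the steel staple that receives the bolt, fixed on the stile right of the doorway, 17 mm proud of the stile; the stile is flush with the shut door
- case_bolt (a joint): travel of the steel bolt on the door's outer face, m: 0 = drawn back, 0.024 = fully across in the staple; starts at 0 to 0.003. Slides along the door towards its free edge (the case's -y when the door is shut) with about 1.2 N friction, stays where left, enters the staple only when the door is shut
- bolt_knob (a point): on the bolt's knob, a round pin 9 mm thick that sticks out at right angles to the door and ends in a ball 15 mm across; this point is 29 mm out from the door's outer face, the ball's end 40 mm, height z = 0.064. The rod's two saddles stand 14 mm out of the door's face, either side of the knob
- the_swab_jar: clear glass jar with cotton swabs, 111 mm wide, 101 mm tall, standing loose left of the case; origin: centre of its underside
- the_dropper: brown dropper bottle with a black bulb, 33 mm wide, 102 mm tall, standing loose left of the case; origin: centre of its underside
- the_polish_tin: round flat paste tin, 64 mm wide, 24 mm tall, loose at the left front; origin: centre of its underside
- the_tweezers: steel tweezers, 122 mm long, 9 mm high, lying loose on the worktop in front of the case (the door's lower edge passes over them); origin: centre of the underside
- the_pen: slim blue pen, 124 mm long, 12 mm thick, lying loose on the worktop at the right front (the door's lower edge passes over it); origin: centre of the underside
- the_petri: clear covered dish, 69 mm wide, 17 mm tall, standing loose on the rear half of the case's roof; origin: centre of its underside
- the_loupe: small folding loupe, 27x42 mm, 13 mm tall, lying loose on the rear half of the case's roof; origin: centre of its underside

How it is judged:
On the way, in this order (a step that is already met when the one before it is completed fails the run):
1. both trays pushed home in the case, the door still open (x of each of tray_left, tray_right in the frame of dry_case above -0.0085 m and not (value of joint case_door below 0.03 rad)), for 0.1 s.
2. door shut (x of each of tray_left, tray_right in the frame of dry_case above -0.0085 m and value of joint case_door below 0.03 rad), for 0.1 s.
3. bolt pushed across into its staple (all of step 2 and value of joint case_bolt above 0.018 m), for 0.1 s.
At the end, for the whole second after the job is handed in: both trays within 7 mm of fully home, the door within 0.03 rad (about 7 mm at its free edge) of shut, the bolt at least 18 mm of its 24 mm across (all of step 3); the robot touches nothing.
It fails at once if the case, its door or a tray is pushed (over 10 N) with the arm or the gripper's body instead of the fingers (contact force between the arm and dry_case above 10 N or contact force between the arm and tray_left above 10 N or contact force between the arm and tray_right above 10 N).
It fails at once if a tray is lifted (more than 10 mm) or tipped (height (world z) of any of tray_left, tray_right above 0.03 m or angle between any of tray_left, tray_right's own z axis and vertical above 0.2 rad).
It fails at once if a tray (over 0.6 m/s) or the door (over 4 rad/s) is slammed (linear speed of any of tray_left, tray_right above 0.6 m/s or velocity of joint case_door below -4 rad/s).
It fails at once if another thing is moved by more than 30 mm, lifted or knocked over (distance of any of the_swab_jar, the_dropper, the_polish_tin, the_tweezers, the_pen, the_petri, the_loupe from where it was at the start of the episode above 0.03 m or angle between any of the_swab_jar, the_dropper's own z axis and vertical above 0.4 rad).
It also fails if it takes over 61 s, if anything falls off the work surface, if the arm or the gripper's body presses on something with over 40 N, if the wrist force passes 120 N, or if a joint passes its speed limit or range.

### The arm

A 6-joint arm with a two-finger parallel gripper is mounted at the origin on a cart in front of the work surface, level with it; the furniture and walls round the work are solid. World frame = base frame: x ahead of the robot, y to its left, z up, the work surface at z = 0. Lengths are in m, angles in rad, forces in N, time in s.
With the tool pointing down it reaches from about 0.3 to 0.875 m from the base axis. Payload 6.4 kg.
Tool frame: the origin (TCP) lies on the centre line of the jaws, within the pads' length; the fingertips stand 25 mm ahead of it and the grasp point (between the pads) lies 6 mm ahead of it (ctrl.tips_ahead is the z of the fingertips in the tool frame, in m); z points along the fingers, x is the direction in which the jaws open and shut, and the axes are right-handed (so a half turn about z gives the same grasp; the last joint's range is limited). The gripper opens to 85 mm and grips with 20 to 120 N. Pads are 22 mm wide; open, the fingers measure 114 mm over their backs; the gripper's body (76 mm by 85 mm) begins 54 mm behind the grasp point. The pads swing forward as they close: fully open they stand 13 mm farther back than shut.
Start: joints at [1.12, 0.181, 1.607, -0, 1.354, -0.206], TCP at [0.139, 0.558, 0.256] pointing down, gripper open.
Joint ranges: [-2.99, 2.99], [-0.89, 2.07], [0.3, 2.58], [-1.14, 4.28], [0, 2.63], [-3.12, 3.12]. Speed limits (rad/s): [2.57, 2.57, 3.01, 3.14, 3.14, 3.14].

### API

Orientations are given as a unit quaternion [w, x, y, z].
In Python, from bench import ctrl gives the robot as it stands.
- The arm moves only by the shell command python3 -m pendant 'ROWS'. ROWS is JSON, a list that holds one entry, the list of rows, each a list of 7 numbers: the shift along the tool's x, y, z in m, then the turn, a rotation vector about the tool's x, y, z in rad, then the closure, from -1 (fully open) to 1 (shut). A call has 1 to 10 rows; each row shifts and turns the commanded pose from where the row before left it, along the tool's axes as they then stand; what a row does not reach is not made up. A row lasts 1/10 s, in which the tool goes at most 50 mm and 8.59 degrees, less where a joint would pass 70% of its speed; a pose out of reach is approached as far as the arm can. A call with a gripper value outside its range is refused whole. The fingers move at their own pace and stop on an object; the grip force is fixed at half the most. Time passes only in rows, so rows that do not move let the fingers close. It gives the time, the measured TCP pose, the force and the opening at its end, in the units of the state.
- ctrl.get_obs(): the state, without advancing time (a new reading comes with each control period).
- ctrl.camera(name): name is "scene" or "top"; returns (picture, depth): 400x640x3 uint8, red, green, blue; 400x640 float32, m along the optical axis (not along the pixel's ray), 0 where there is no reading.
- ctrl.calibration(name): a dict with "fov_y" (degrees; the focal length in pixels is half the picture's height over the tangent of half this angle, whatever the lens; pixels are square), "cx", "cy" (the principal point, pixels), "camera_from_world" (4x4, takes a point from world to camera coordinates). Camera axes: x right, y down, z forward; pixel columns grow to the right and rows downward; lengths in m; the calibration is good to about 2 mm. A picture is of the moment at which its call begins. calibration takes no time and is no camera call.
- ctrl.hand_in(): hands the job in, once; it reports no verdict.
The state is a dict: "time_s": time; "q": joint angles; "dq": joint speeds; "joint_efforts": joint torques, N m; "eef_pos": TCP position; "eef_rot": TCP orientation; "wrist_force": force on the tool from outside, world axes, zero at the start; "torque": the same for the moment, N m; "opening": opening from 0.0 (shut) to 1.0 (fully open).
Only numpy, scipy, OpenCV 4.12 (cv2) and the standard library are available. Lean on these libraries where they do the work, as an engineer would, in place of code of your own. Each camera call takes 0.05 s, during which the arm holds its last target.

## Working session

There is one attempt and no reset: what is moved stays moved. The work goes in short steps, Python scripts to look and compute and a shell command to move; the robot and the scene stay as the last step left them, time stands still between calls to the robot, and variables do not carry over. Pictures are saved under pics/ and viewed, and the job is handed in when it is done.

```bash
mkdir -p pics; ls
python3 - <<'E'
from bench import ctrl
import cv2,numpy as np
o=ctrl.get_obs();print({k:np.round(v,3) for k,v in o.items()},ctrl.tips_ahead)
for n in("scene","top"):
    p,d=ctrl.camera(n);cv2.imwrite(f"pics/{n}0.png",p[:,:,::-1]);np.save(f"pics/{n}0.npy",d)
    c=ctrl.calibration(n);print(n,c)
E
```

```text
pics
{'time_s': np.float64(0.0), 'q': array([ 1.12 ,  0.182,  1.608,  0.   ,  1.354, -0.206]), 'dq': array([-0.   , -0.   ,  0.001,  0.   , -0.001, -0.001]), 'joint_efforts': array([-1.0000e-03, -4.4488e+01, -3.5134e+01, -0.0000e+00,  9.0000e-03,
       -0.0000e+00]), 'eef_pos': array([0.139, 0.557, 0.255]), 'eef_rot': array([ 0.   ,  0.788,  0.615, -0.001]), 'wrist_force': array([0.396, 0.616, 0.181]), 'torque': array([ 0.007,  0.029, -0.049]), 'opening': np.float64(1.002)} 0.025
scene {'fov_y': 43.84319862790119, 'cx': 324.46420716698617, 'cy': 203.5821592482938, 'camera_from_world': array([[ 0.86079766, -0.50869695, -0.01596251, -0.48569324],
       [-0.35407752, -0.57603769, -0.7367562 ,  0.26426652],
       [ 0.36559063,  0.63984997, -0.67597005,  1.04157557],
       [ 0.        ,  0.        ,  0.        ,  1.        ]])}
top {'fov_y': 57.281458871332276, 'cx': 321.7309030988356, 'cy': 198.00836700529874, 'camera_from_world': array([[ 0.00408507, -0.99943334,  0.03341133, -0.0283578 ],
       [-0.99255096, -0.00812069, -0.1215592 ,  0.56815821],
       [ 0.12176164, -0.03266587, -0.99202169,  0.86923897],
       [ 0.        ,  0.        ,  0.        ,  1.        ]])}
```

View pics/scene0.png

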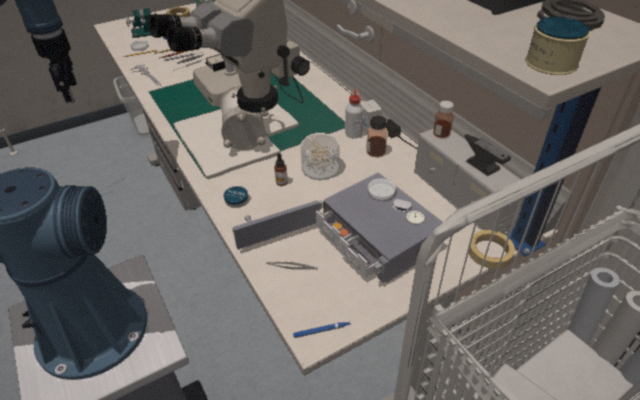

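View pics/top0.png

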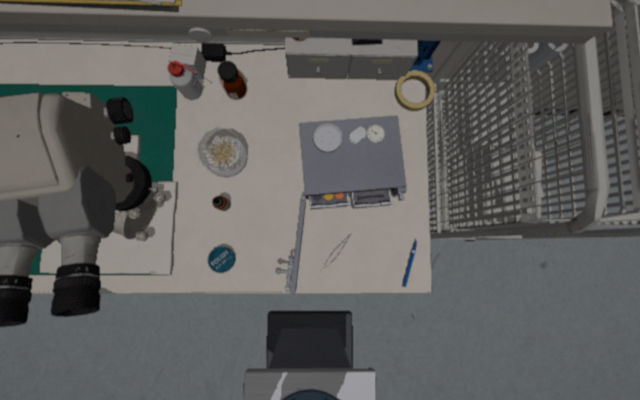

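```bash
cat > h.py <<'E'
import numpy as np,cv2
from bench import ctrl
def cal(n):
    c=ctrl.calibration(n);f=200/np.tan(np.radians(c['fov_y']/2));return f,c['cx'],c['cy'],np.array(c['camera_from_world'])
def ray(n,u,v,z):
    f,cx,cy,T=cal(n);R=T[:3,:3];t=T[:3,3];o=-R.T@t;d=R.T@np.array([(u-cx)/f,(v-cy)/f,1]);return o+d*(z-o[2])/d[2]
def proj(n,p):
    f,cx,cy,T=cal(n);q=T[:3,:3]@np.array(p)+T[:3,3];return np.array([cx+f*q[0]/q[2],cy+f*q[1]/q[2]])
def cloud(n,d):
    f,cx,cy,T=cal(n);v,u=np.mgrid[:400,:640];P=np.stack([(u-cx)/f*d,(v-cy)/f*d,d],-1);return (P-T[:3,3])@T[:3,:3]
def crop(n,p,x0,y0,x1,y1,k,out):
    im=cv2.resize(p[y0:y1,x0:x1,::-1],None,fx=k,fy=k,interpolation=cv2.INTER_CUBIC);cv2.imwrite(out,im)
E
python3 - <<'E'
from h import *
im=cv2.imread('pics/top0.png')[:,:,::-1]
crop('top',im,200,105,440,300,3.3,'pics/t0c.png')
im=cv2.imread('pics/scene0.png')[:,:,::-1]
crop('scene',im,220,140,450,345,3,'pics/s0c.png')
for n in('top','scene'):
    d=np.load(f'pics/{n}0.npy');print((d>0).mean())
    P=cloud(n,d);
    # roof
    m=(abs(P[...,2]-.088)<.006)&(P[...,0]>.45)&(abs(P[...,1])<.3)&(d>0)
    m=cv2.morphologyEx(m.astype(np.uint8),cv2.MORPH_OPEN,np.ones((3,3)))
    k,l,s,_=cv2.connectedComponentsWithStats(m);i=1+s[1:,4].argmax();q=P[l==i]
    print(n,s[i],np.median(q[:,2]),cv2.minAreaRect(q[:,:2].astype(np.float32)))
    m=(abs(P[...,2])<.01)&(d>0);print('table z',np.median(P[m][:,2]))
E
```

```text
0.99596484375
top [ 299  116  107   80 6453] 0.08809817190035882 ((0.6615763306617737, -0.0943918377161026), (0.1861722320318222, 0.2419685423374176), 4.602389335632324)
table z 0.00036700740282947554
0.99600390625
scene [ 324  173  117   90 4776] 0.08830558137232847 ((0.665627121925354, -0.09751351177692413), (0.18677186965942383, 0.244451105594635), 3.715202569961548)
table z 0.000511145812130487
```

View pics/t0c.png

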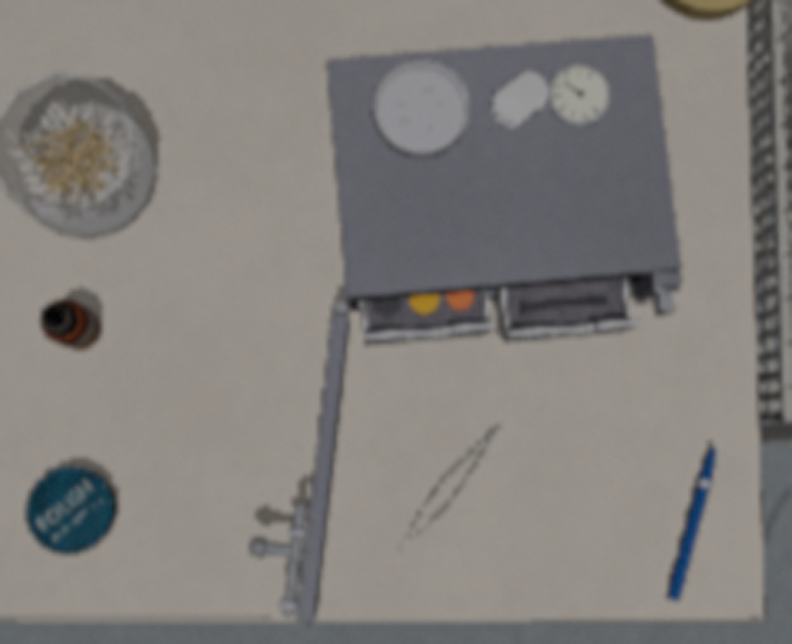

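View pics/s0c.png

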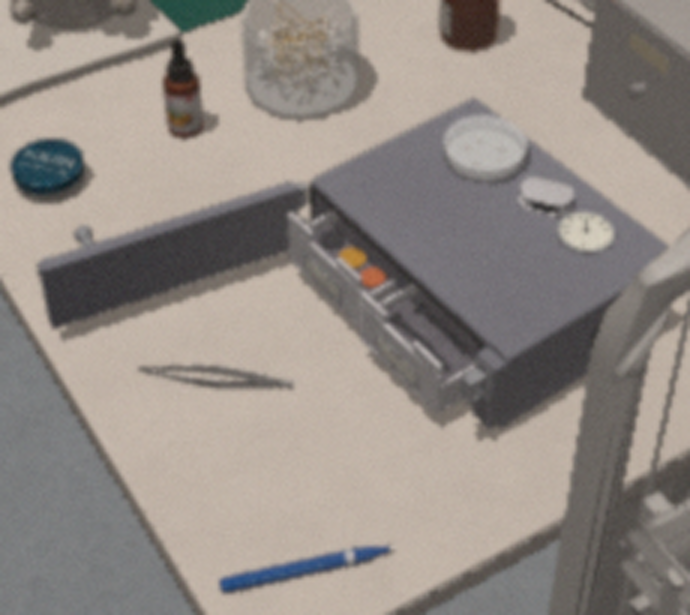

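Run:
```python
from h import *
np.set_printoptions(precision=4,suppress=True)
g=lambda x,y,z:ray('top',200+x/3.3,105+y/3.3,z)
c=[g(328,60,.088),g(653,36,.088),g(680,270,.088),g(345,293,.088)]
print(np.array(c))
e=lambda a,b:(b-a)/np.linalg.norm(b-a)
print('yaw',[np.degrees(np.arctan2(*w)) for w in [( (c[0]-c[3])[1],(c[0]-c[3])[0]),((c[1]-c[2])[1],(c[1]-c[2])[0])]],[np.degrees(np.arctan2(-(w)[0],w[1])) for w in (c[0]-c[1],c[3]-c[2])], np.mean(c,0))
C=np.mean(c,0)
print('lens',np.linalg.norm(c[0]-c[1]),np.linalg.norm(c[3]-c[2]),np.linalg.norm(c[0]-c[3]),np.linalg.norm(c[1]-c[2]))
print('door top pts', g(335,300,.084),g(348,305,.084),g(299,618,.084),g(315,622,.084))
print('ball',g(260,547,.064),g(267,515,.064))
print('tray fronts top z=.074 L',g(365,342,.074),g(490,331,.074),'R',g(507,339,.074),g(632,326,.074))
print('staple',g(667,308,.064))
# depth: door top
d=np.load('pics/top0.npy');P=cloud('top',d)
m=(P[...,2]>.05)&(P[...,2]<.1)&(P[...,0]<.57)&(P[...,0]>.3)&(P[...,1]>-.15)&(P[...,1]<.12)
print(m.sum());
vis=np.zeros((400,640),np.uint8);vis[m]=255
t=(abs(P[...,2]-.084)<.006)&m&(P[...,1]>-.03)&(P[...,0]<.52)
q=P[t];print('doortop',len(q),cv2.fitLine(q[:,:2].astype(np.float32),cv2.DIST_HUBER,0,.01,.01).ravel(),cv2.minAreaRect(q[:,:2].astype(np.float32)))
s=m&(P[...,1]<-.17);print(P[s][:20])
d=np.load('pics/scene0.npy')
```

```text
[[ 0.7407  0.0308  0.088 ]
 [ 0.7624 -0.2057  0.088 ]
 [ 0.59   -0.2214  0.088 ]
 [ 0.5714  0.0169  0.088 ]]
yaw [np.float64(4.692672027738), np.float64(5.198077151723586)] [np.float64(5.244611885014409), np.float64(4.457923551365541)] [ 0.6661 -0.0949  0.088 ]
lens 0.23747018002663128 0.23898877440398084 0.1699075237724511 0.1731809822726215
door top pts [0.5669 0.0239 0.084 ] [0.5634 0.0147 0.084 ] [0.3474 0.0462 0.084 ] [0.3447 0.0352 0.084 ]
ball [0.3936 0.0752 0.064 ] [0.4159 0.0707 0.064 ]
tray fronts top z=.074 L [0.5382 0.0025 0.074 ] [ 0.5467 -0.0869  0.074 ] R [ 0.541  -0.0991  0.074 ] [ 0.5511 -0.1894  0.074 ]
staple [ 0.5656 -0.2176  0.064 ]
947
doortop 417 [ 0.9947 -0.1031  0.4313  0.0344] ((0.43199169635772705, 0.03483529016375542), (0.013013510033488274, 0.1778676062822342), 84.06314849853516)
[]
```

Run:
```python
from h import *
np.set_printoptions(precision=3,suppress=True)
print(proj('scene',[.139,.558,.256]),proj('top',[.139,.558,.256]))
for n in('top','scene'):
    d=np.load(f'pics/{n}0.npy');P=cloud(n,d).reshape(-1,3)
    for z0 in(.1,.2,.3,.4):
        for y0 in np.arange(.2,.7,.05):
            m=(P[:,2]>z0)&(P[:,2]<z0+.1)&(abs(P[:,1]-y0-.025)<.025)&(P[:,0]>.2)&(P[:,0]<.9)
            if m.sum()>5:print(n,'z',z0,'y',round(y0,2),'minx',np.percentile(P[m][:,0],2).round(3),m.sum())
    m=(abs(P[:,2]-.03)<.015)
P=cloud('top',np.load('pics/top0.npy'))
for nm,(u,v) in dict(jar=(222,152),drop=(218,202),tin=(221,259)).items(): print(nm,P[v,u])
```

```text
[69.829 88.725] [-22.372 433.333]
top z 0.1 y 0.2 minx 0.555 175
top z 0.1 y 0.25 minx 0.833 65
top z 0.1 y 0.3 minx 0.544 726
top z 0.1 y 0.35 minx 0.502 839
top z 0.1 y 0.4 minx 0.471 299
top z 0.2 y 0.3 minx 0.531 138
top z 0.2 y 0.35 minx 0.56 881
top z 0.2 y 0.4 minx 0.701 295
top z 0.2 y 0.45 minx 0.732 47
top z 0.3 y 0.25 minx 0.466 25
top z 0.3 y 0.3 minx 0.467 3359
top z 0.3 y 0.35 minx 0.422 319
top z 0.4 y 0.2 minx 0.729 463
top z 0.4 y 0.25 minx 0.371 1412
top z 0.4 y 0.3 minx 0.367 9566
top z 0.4 y 0.35 minx 0.362 8155
top z 0.4 y 0.4 minx 0.347 1278
scene z 0.1 y 0.2 minx 0.555 67
scene z 0.1 y 0.25 minx 0.834 58
scene z 0.1 y 0.3 minx 0.541 467
scene z 0.1 y 0.35 minx 0.498 847
scene z 0.1 y 0.4 minx 0.473 319
scene z 0.1 y 0.45 minx 0.492 139
scene z 0.1 y 0.5 minx 0.516 162
scene z 0.2 y 0.3 minx 0.528 333
scene z 0.2 y 0.35 minx 0.531 1222
scene z 0.2 y 0.4 minx 0.513 113
scene z 0.3 y 0.25 minx 0.405 90
scene z 0.3 y 0.3 minx 0.451 2272
scene z 0.3 y 0.35 minx 0.509 57
scene z 0.3 y 0.4 minx 0.375 19
scene z 0.4 y 0.25 minx 0.368 536
scene z 0.4 y 0.3 minx 0.366 2360
scene z 0.4 y 0.35 minx 0.353 1012
scene z 0.4 y 0.4 minx 0.348 510
jar [0.682 0.224 0.035]
drop [0.551 0.216 0.085]
tin [0.418 0.219 0.022]
```

```bash
python3 -m pendant '[[[0,0,0,0,0,-0.11,1],[0,0,0,0,0,-0.11,1],[0,0,0,0,0,-0.11,1],[-0.03,-0.003,0,0,0,0,1],[-0.04,-0.003,0,0,0,0,1],[-0.04,-0.003,0,0,0,0,1],[-0.04,-0.003,0,0,0,0,1],[-0.04,-0.003,0,0,0,0,1],[-0.04,-0.003,0,0,0,0,1],[0,0,0,0,0,0,1]]]'
```

```text
time_s: 1.1
eef_pos: [0.1402, 0.3239, 0.2556]
eef_rot: [0.0, 0.677, 0.736, -0.0]
wrist_force: [-0.9, 0.4, 0.2]
opening: 0.004
```

```bash
cat >> h.py <<'E'
from scipy.spatial.transform import Rotation as Rn
O=np.array([.666,-.095,0]);A=Rn.from_euler('z',4.9,degrees=True)
def st():
    o=ctrl.get_obs();p=A.inv().apply(o['eef_pos']-O);w,x,y,z=o['eef_rot'];M=(A.inv()*Rn.from_quat([x,y,z,w])).as_matrix()
    np.set_printoptions(precision=4,suppress=True)
    print('t',round(float(o['time_s']),2),'case tcp',p,'F',A.inv().apply(o['wrist_force']),'open',round(float(o['opening']),2));print(M);print('q',o['q'])
E
python3 -c "from h import *;st()"
```

```text
t 1.1 case tcp [-0.4881  0.4623  0.2556] F [-0.8231  0.4825  0.2159] open 0.0
[[ 0.0024  1.     -0.0001]
 [ 1.     -0.0024 -0.0013]
 [-0.0013 -0.0001 -1.    ]]
q [ 0.8228 -0.3719  2.1144 -0.0009  1.4    -0.831 ]
```

```bash
python3 -m pendant '[[[-0.03,0.02,0,0,0,0,1],[-0.04,0.03,0,0,0,0,1],[-0.04,0.03,0,0,0,0,1],[-0.04,0.03,0,0,0,0,1],[-0.04,0.03,0,0,0,0,1],[-0.04,0.03,0,0,0,0,1],[-0.04,0.03,0,0,0,0,1],[-0.04,0.03,0,0,0,0,1],[-0.04,0.03,0,0,0,0,1],[-0.04,0.02,0,0,0,0,1]]]';python3 -m pendant '[[[0,0,0,-0.1,0,0,1],[0,0,0,-0.1,0,0,1],[0,0,0,-0.1,0,0,1],[0,0,0,-0.1,0,0,1],[0,0,0,-0.1,0,0,1],[0,0,0,-0.1,0,0,1],[0,0,0,0,0,0,1]]]'; python3 -c "from h import *;st()"
```

```text
time_s: 2.1
eef_pos: [0.4552, -0.0395, 0.2559]
eef_rot: [0.0, 0.677, 0.736, 0.0]
wrist_force: [1.1, 1.2, -0.4]
opening: -0.001
time_s: 2.8
eef_pos: [0.4516, -0.0371, 0.2544]
eef_rot: [0.199, 0.647, 0.703, 0.218]
wrist_force: [0.4, 0.3, -1.2]
opening: -0.001
t 2.8 case tcp [-0.2086  0.076   0.2544] F [ 0.4605  0.2733 -1.1679] open -0.0
[[ 0.002   0.8259  0.5638]
 [ 1.     -0.0028  0.0006]
 [ 0.0021  0.5638 -0.8259]]
q [-0.5941 -0.517   2.3109  0.4642  0.9147 -2.4531]
```

```bash
python3 -m pendant '[[[-0.002,-0.018,0.026,0,0,0,1],[-0.002,-0.018,0.026,0,0,0,1],[-0.002,-0.018,0.026,0,0,0,1],[-0.002,-0.018,0.026,0,0,0,1],[-0.002,-0.018,0.026,0,0,0,1],[-0.003,-0.016,0.025,0,0,0,1],[0,0,0,0,0,0,1]]]'
python3 - <<'E'
from h import *
st()
for n in("scene","top"):
    p,d=ctrl.camera(n)
    crop(n,p,*((200,105,440,300,3.3) if n=='top' else (220,140,450,345,3)),f"pics/{n}1.png")
E
```

```text
time_s: 3.5
eef_pos: [0.4534, -0.0479, 0.067]
eef_rot: [0.193, 0.649, 0.703, 0.216]
wrist_force: [-0.7, -0.2, -0.2]
opening: -0.0
t 3.5 case tcp [-0.2078  0.065   0.067 ] F [-0.7599 -0.1795 -0.1682] open -0.0
[[ 0.0036  0.8319  0.555 ]
 [ 1.     -0.008   0.0054]
 [ 0.0089  0.5549 -0.8319]]
q [-0.6212 -0.0144  2.4248  0.9811  0.4539 -3.1125]
```

View pics/scene1.png

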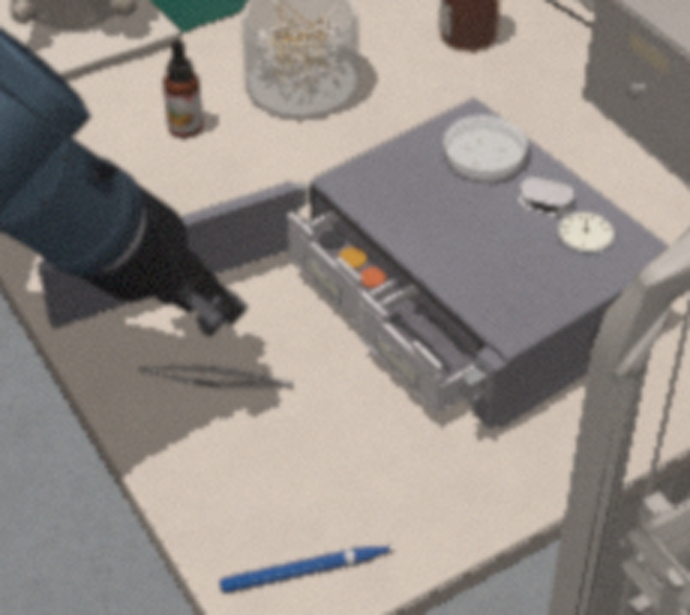

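```bash
python3 -m pendant '[[[0,0.011,-0.017,0,0,0,1],[0,0.011,-0.017,0,0,0,1],[0,0.011,-0.017,0,0,0,1],[0,0,0,0,0,0.14,1],[0,0,0,0,0,0.14,1],[0,0,0,0,0,0.14,1],[0,0,0,0,0,0.14,1],[0,0,0,0,0,0.14,1],[0,0,0,0,0,0.14,1]]]';python3 -m pendant '[[[0,0,0,0,0,0.14,1],[0,0,0,0,0,0.14,1],[0,0,0,0,0,0.14,1],[0,0,0,0,0,0.14,1],[0,0,0,0,0,0.14,1],[0,0,0,0,0,0.03,1],[0,0,0,0,0,0,1]]]'; python3 -c "from h import *;st()"
```

```text
time_s: 4.5
eef_pos: [0.4548, -0.0504, 0.1347]
eef_rot: [0.095, 0.877, 0.379, 0.279]
wrist_force: [0.1, -0.2, -0.4]
opening: 0.003
time_s: 5.2
eef_pos: [0.4547, -0.0504, 0.1344]
eef_rot: [-0.01, 0.954, 0.043, 0.295]
wrist_force: [0.8, -0.4, 0.0]
opening: 0.002
t 5.2 case tcp [-0.2067  0.0625  0.1344] F [ 0.7406 -0.5099  0.0497] open 0.0
[[ 0.8257  0.0023  0.564 ]
 [ 0.0052 -1.     -0.0035]
 [ 0.564   0.0058 -0.8257]]
q [-0.6247 -0.2381  2.4118  0.6967  0.6053 -1.2245]
```

```bash
python3 -m pendant '[[[-0.013,0,0.019,0,0,0,1],[-0.013,0,0.019,0,0,0,1],[-0.012,0,0.018,0,0,0,1],[0.016,0,0.011,0,0,0,1],[0.016,0,0.011,0,0,0,1],[0.008,0,0.006,0,0,0,1],[0,0,0,0,0,0,1]]]'; python3 -c "from h import *;st()"
```

```text
time_s: 5.9
eef_pos: [0.5041, -0.0459, 0.0649]
eef_rot: [-0.011, 0.955, 0.042, 0.295]
wrist_force: [0.3, -0.7, 0.7]
opening: 0.001
t 5.9 case tcp [-0.1571  0.0628  0.0649] F [ 0.236  -0.7554  0.6819] open 0.0
[[ 0.8259  0.0024  0.5638]
 [ 0.0038 -1.     -0.0014]
 [ 0.5638  0.0033 -0.8259]]
q [-0.5234  0.1047  2.311   1.01    0.3892 -1.5006]
```

```bash
python3 -m pendant '[[[0.005,0,0.0035,0,0,0,1],[0.005,0,0.0035,0,0,0,1],[0.005,0,0.0035,0,0,0,1],[0.005,0,0.0035,0,0,0,1],[0.005,0,0.0035,0,0,0,1],[0.005,0,0.0035,0,0,0,1],[0.005,0,0.0035,0,0,0,1]]]'; python3 -c "from h import *;st()"
```

```text
time_s: 6.6
eef_pos: [0.5447, -0.0417, 0.0624]
eef_rot: [-0.012, 0.955, 0.041, 0.293]
wrist_force: [-5.8, 0.0, 4.1]
opening: -0.003
t 6.6 case tcp [-0.1163  0.0634  0.0624] F [-5.7544  0.4978  4.1246] open -0.0
[[ 0.8278 -0.0006  0.561 ]
 [-0.0004 -1.     -0.0005]
 [ 0.561   0.0002 -0.8278]]
q [-0.4567  0.1901  2.2128  0.9612  0.3603 -1.3918]
```

```bash
python3 -m pendant '[[[0.003,0,0.002,0,0,0,1],[0.003,0,0.002,0,0,0,1],[0.0025,0,0.0015,0,0,0,1],[0,0,0,0,0,0,1]]]'; python3 -c "from h import *;st()"
```

```text
time_s: 7.0
eef_pos: [0.555, -0.041, 0.0628]
eef_rot: [-0.012, 0.955, 0.041, 0.293]
wrist_force: [-0.6, -0.3, -0.5]
opening: 0.001
t 7.0 case tcp [-0.106   0.0633  0.0628] F [-0.6188 -0.259  -0.4716] open 0.0
[[ 0.8276 -0.0006  0.5613]
 [-0.0004 -1.     -0.0006]
 [ 0.5613  0.0003 -0.8276]]
q [-0.4429  0.208   2.1886  0.9442  0.3562 -1.3628]
```

```bash
python3 -m pendant '[[[0.0017,0,0.0011,0,0,0,1],[0.0017,0,0.0011,0,0,0,1]]]';python3 -m pendant '[[[0.0017,0,0.0011,0,0,0,1]]]'
python3 - <<'E'
from h import *
st()
for n in("scene","top"):
    p,d=ctrl.camera(n)
    crop(n,p,*((200,105,440,300,3.3) if n=='top' else (220,140,450,345,3)),f"pics/{n}2.png")
E
```

```text
time_s: 7.2
eef_pos: [0.5587, -0.0407, 0.0628]
eef_rot: [-0.012, 0.955, 0.04, 0.293]
wrist_force: [-3.4, 0.6, -0.5]
opening: 0.003
time_s: 7.3
eef_pos: [0.5607, -0.0405, 0.0628]
eef_rot: [-0.012, 0.955, 0.04, 0.293]
wrist_force: [-13.2, -2.1, 2.9]
opening: -0.002
t 7.3 case tcp [-0.1003  0.0633  0.0628] F [-13.3305  -0.9968   2.9341] open -0.0
[[ 0.8278 -0.0009  0.561 ]
 [-0.0006 -1.     -0.0007]
 [ 0.561   0.0003 -0.8278]]
q [-0.4353  0.2182  2.1749  0.9327  0.3541 -1.3445]
```

View pics/scene2.png

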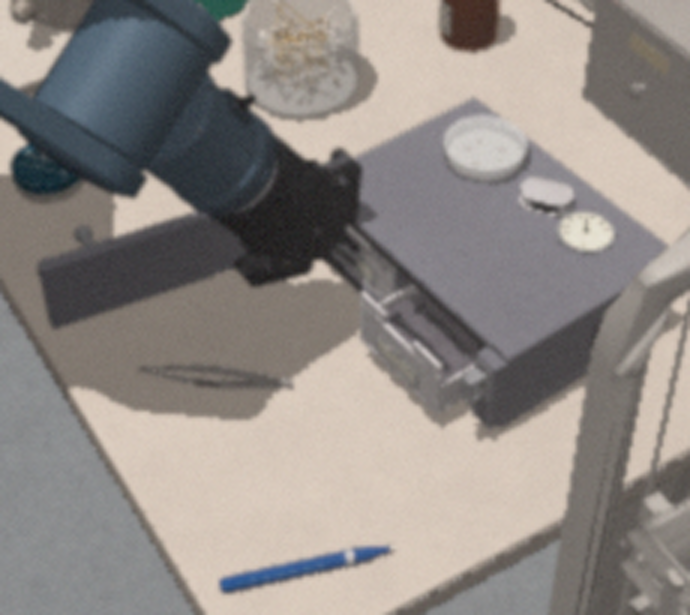

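View pics/top2.png

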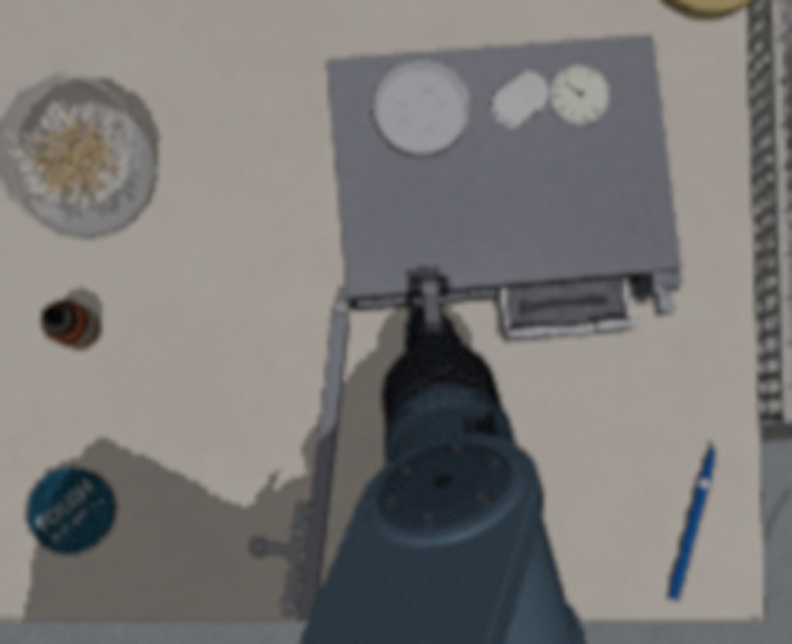

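```bash
python3 -m pendant '[[[-0.012,0,-0.008,0,0,0,1],[-0.018,0,-0.012,0,0,0,1],[-0.018,0.01,-0.012,0,0,0,1],[-0.004,0.03,-0.003,0,0,0,1],[0,0.03,0,0,0,0,1],[0,0.03,0,0,0,0,1],[0,0.004,0,0,0,0,1],[0,0,0,0,0,0,1]]]'
python3 - <<'E'
from h import *
st()
for n in("top",):
    p,d=ctrl.camera(n)
    crop(n,p,280,165,420,225,5.7,f"pics/{n}3.png")
E
```

```text
time_s: 8.2
eef_pos: [0.5078, -0.1509, 0.0633]
eef_rot: [-0.012, 0.955, 0.04, 0.294]
wrist_force: [0.0, 0.2, -0.6]
opening: -0.001
t 8.2 case tcp [-0.1624 -0.0422  0.0633] F [ 0.0338  0.2258 -0.5909] open -0.0
[[ 0.8269 -0.0028  0.5623]
 [-0.0016 -1.     -0.0027]
 [ 0.5623  0.0013 -0.8269]]
q [-0.7615  0.1805  2.2229  0.983   0.5285 -1.6634]
```

View pics/top3.png

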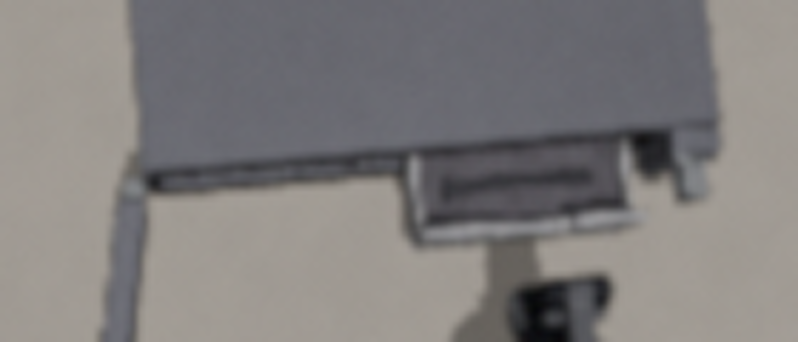

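Run:
```python
from h import *
f=lambda x,y,z:print(A.inv().apply(ray('top',280+x/5.7,165+y/5.7,z)-O))
f(518,285,.06);f(612,280,.06);f(562,300,.06);f(425,240,.074);f(635,220,.074);f(690,195,.064)
f(160,185,.074);f(400,168,.074)
```

```text
[-0.14433515 -0.0349597   0.06      ]
[-0.14537259 -0.07486748  0.06      ]
[-0.15209426 -0.05288899  0.06      ]
[-0.12355174  0.00427732  0.074     ]
[-0.12207567 -0.08398178  0.074     ]
[-0.11244317 -0.11074913  0.064     ]
[-0.09217299  0.11194929  0.074     ]
[-0.09277151  0.01190882  0.074     ]
```

```bash
python3 -m pendant '[[[0.0066,0,0.0045,0,0,0,1],[0.005,0,0.0034,0,0,0,1],[0.005,0,0.0034,0,0,0,1],[0.005,0,0.0034,0,0,0,1],[0.005,0,0.0034,0,0,0,1],[0.005,0,0.0034,0,0,0,1],[0.005,0,0.0034,0,0,0,1],[0.005,0,0.0034,0,0,0,1],[0.005,0,0.0034,0,0,0,1]]]';python3 -m pendant '[[[0.0025,0,0.0017,0,0,0,1],[0,0,0,0,0,0,1]]]'; python3 -c "from h import *;st()"
```

```text
time_s: 9.15
eef_pos: [0.5638, -0.1444, 0.0628]
eef_rot: [-0.012, 0.955, 0.041, 0.293]
wrist_force: [-4.6, 0.6, 3.8]
opening: 0.003
time_s: 9.35
eef_pos: [0.5668, -0.1442, 0.0628]
eef_rot: [-0.012, 0.955, 0.041, 0.294]
wrist_force: [0.5, -0.8, 0.3]
opening: 0.001
t 9.35 case tcp [-0.103  -0.0405  0.0628] F [ 0.4233 -0.7961  0.301 ] open 0.0
[[ 0.8274 -0.0002  0.5617]
 [ 0.0001 -1.     -0.0005]
 [ 0.5617  0.0005 -0.8274]]
q [-0.6505  0.276   2.0962  0.9378  0.4861 -1.5213]
```

```bash
python3 -m pendant '[[[0.0017,0,0.0011,0,0,0,1]]]';python3 -m pendant '[[[0.0017,0,0.0011,0,0,0,1]]]'; python3 -c "from h import *;st()"
```

```text
time_s: 9.45
eef_pos: [0.5683, -0.1441, 0.0627]
eef_rot: [-0.012, 0.955, 0.041, 0.293]
wrist_force: [-4.6, -0.7, 3.8]
opening: 0.0
time_s: 9.55
eef_pos: [0.5703, -0.1441, 0.0627]
eef_rot: [-0.012, 0.955, 0.04, 0.293]
wrist_force: [-3.1, -0.6, 1.9]
opening: -0.001
t 9.55 case tcp [-0.0996 -0.0407  0.0627] F [-3.1792 -0.2862  1.9455] open -0.0
[[ 0.8276 -0.001   0.5612]
 [-0.0006 -1.     -0.0007]
 [ 0.5612  0.0003 -0.8276]]
q [-0.6449  0.2816  2.0882  0.9328  0.4842 -1.5106]
```

```bash
python3 -m pendant '[[[0.0017,0,0.0011,0,0,0,1]]]'; python3 -c "from h import *;st()"
```

```text
time_s: 9.65
eef_pos: [0.5714, -0.1439, 0.0625]
eef_rot: [-0.012, 0.955, 0.041, 0.293]
wrist_force: [-37.3, -2.9, 27.7]
opening: 0.003
t 9.65 case tcp [-0.0984 -0.0407  0.0625] F [-37.4307   0.3178  27.711 ] open 0.0
[[ 0.8283 -0.0006  0.5603]
 [-0.0001 -1.     -0.0008]
 [ 0.5603  0.0006 -0.8283]]
q [-0.6425  0.2839  2.0851  0.9289  0.4833 -1.5053]
```

```bash
python3 -m pendant '[[[-0.017,0,-0.011,0,0,0,1],[-0.025,0,-0.017,0,0,0,1],[-0.008,0,-0.0055,0,0,0,1],[0.02,0,-0.029,0,0,0,1],[0.02,0,-0.029,0,0,0,1],[0.02,0,-0.029,0,0,0,1],[0.02,0,-0.029,0,0,0,1],[0,0,0,0,-0.14,0,1],[0,0,0,0,-0.14,0,1],[0,0,0,0,-0.14,0,1]]]';python3 -m pendant '[[[0,0,0,0,-0.14,0,1],[0,0,0,0,-0.036,0,1],[0,0,0,0,0,0,1]]]'
python3 - <<'E'
from h import *
st()
p,d=ctrl.camera('top');crop('top',p,200,105,440,300,3.3,"pics/top4.png")
p,d=ctrl.camera('scene');crop('scene',p,220,140,450,345,3,"pics/scene4.png")
E
```

```text
time_s: 10.65
eef_pos: [0.5144, -0.1499, 0.2058]
eef_rot: [-0.001, 0.995, 0.041, 0.087]
wrist_force: [0.1, -0.1, -0.6]
opening: 0.001
time_s: 10.95
eef_pos: [0.5152, -0.1487, 0.2036]
eef_rot: [0.0, 0.999, 0.043, 0.0]
wrist_force: [0.1, 0.6, -0.0]
opening: 0.0
t 10.95 case tcp [-0.1549 -0.0407  0.2036] F [ 0.1226  0.5971 -0.0267] open 0.0
[[ 1.      0.0001  0.0007]
 [ 0.0001 -1.     -0.0009]
 [ 0.0007  0.0009 -1.    ]]
q [-0.5024  0.1482  1.7563 -0.0004  1.236  -0.5879]
```

View pics/scene4.png

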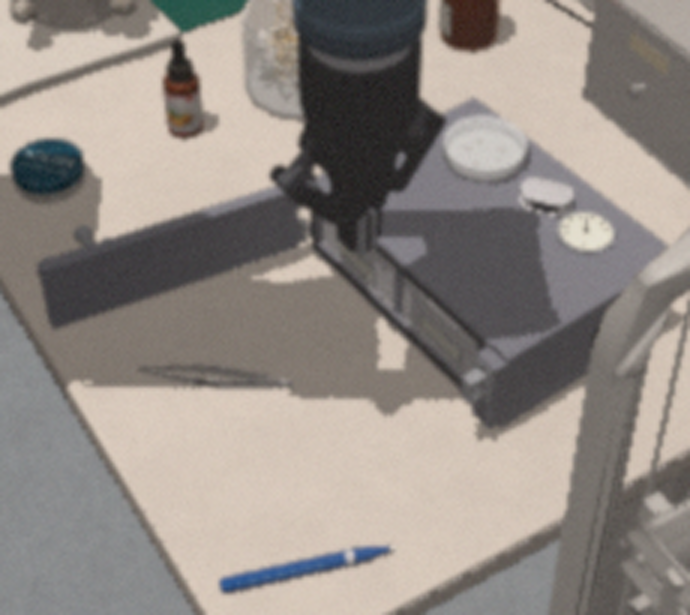

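View pics/top4.png

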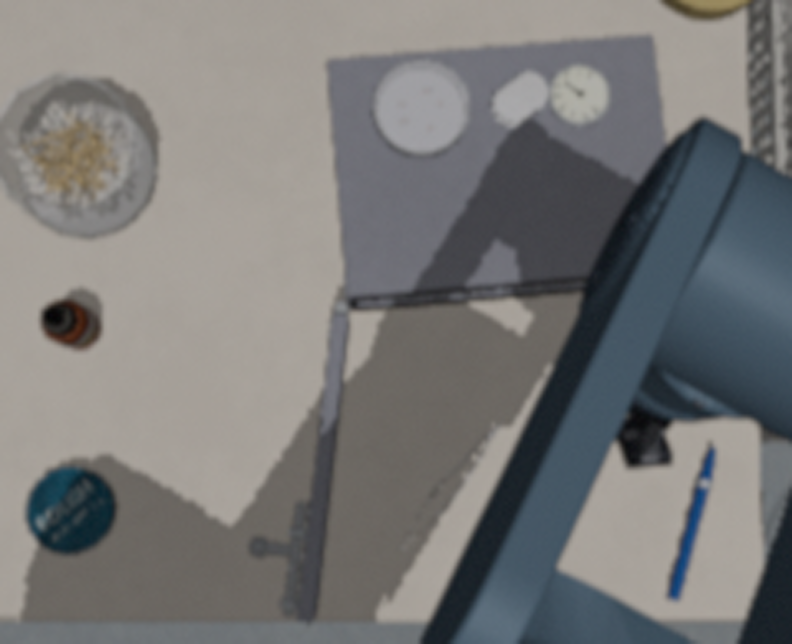

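```bash
python3 -m pendant '[[[-0.006,-0.04,0,0,0,0,1],[-0.006,-0.04,0,0,0,0,1],[-0.006,-0.04,0,0,0,0,1],[-0.006,-0.04,0,0,0,0,1],[-0.006,-0.04,0,0,0,0,1],[-0.005,-0.04,0,0,0,0,1],[0,0,0.03,0,0,0,1],[0,0,0.03,0,0,0,1],[0,0,0.02,0,0,0,1],[0,0,0,0,0,0,1]]]'
python3 - <<'E'
from h import *
st()
p,d=ctrl.camera('top');crop('top',p,200,105,440,300,3.3,"pics/top5.png")
p,d=ctrl.camera('scene');crop('scene',p,220,140,450,345,3,"pics/scene5.png")
E
```

```text
time_s: 12.05
eef_pos: [0.4556, 0.0872, 0.1209]
eef_rot: [-0.0, 0.999, 0.042, -0.002]
wrist_force: [-1.6, -0.5, 0.2]
opening: 0.001
t 12.05 case tcp [-0.1941  0.1995  0.1209] F [-1.618  -0.3639  0.1523] open 0.0
[[ 1.     -0.0018 -0.0045]
 [-0.0018 -1.      0.0008]
 [-0.0045 -0.0007 -1.    ]]
q [-0.0677  0.1131  1.9881  0.0001  1.045  -0.1514]
```

View pics/scene5.png

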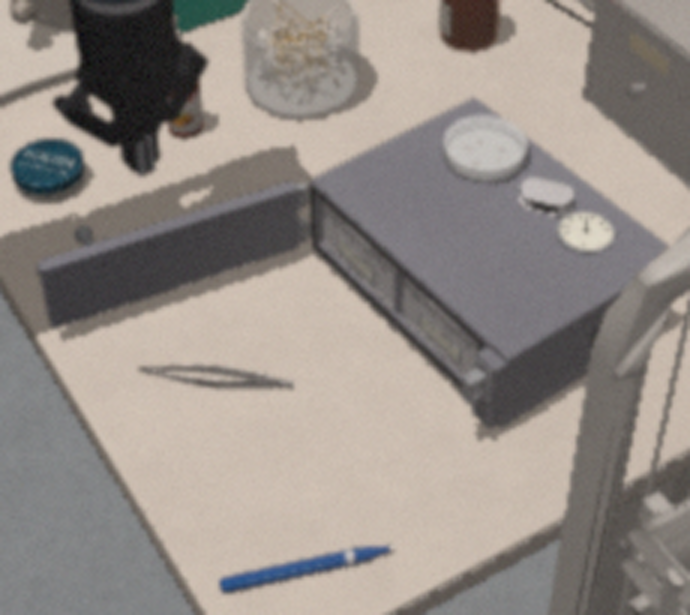

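View pics/top5.png

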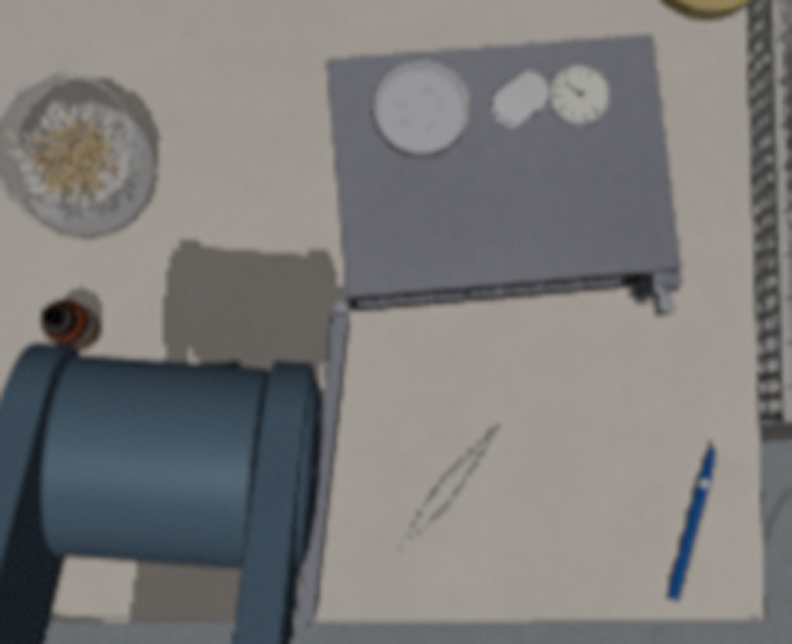

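```bash
python3 -m pendant '[[[0,0,0.028,0,0,0,1],[0,0,0.028,0,0,0,1],[0,0.012,0,0,0,0,1],[0,0.012,0,0,0,0,1],[0,0.008,0,0,0,0,1],[-0.001,0.008,0,0,0,0,1],[-0.001,0.008,0,0,0,0,1],[-0.001,0.008,0,0,0,0,1],[-0.001,0.008,0,0,0,0,1]]]'
python3 - <<'E'
from h import *
st()
p,d=ctrl.camera('scene');crop('scene',p,220,140,450,345,3,"pics/scene6.png")
E
```

```text
time_s: 13.05
eef_pos: [0.46, 0.0225, 0.0677]
eef_rot: [0.0, 0.999, 0.042, 0.0]
wrist_force: [-0.5, 3.9, 1.0]
opening: 0.005
t 13.05 case tcp [-0.1952  0.1347  0.0677] F [-0.1487  3.9064  1.0169] open 0.0
[[ 1.     -0.0009  0.0009]
 [-0.0009 -1.     -0.0004]
 [ 0.0009  0.0004 -1.    ]]
q [-0.2097  0.2037  2.0212 -0.0001  0.9157 -0.2942]
```

View pics/scene6.png

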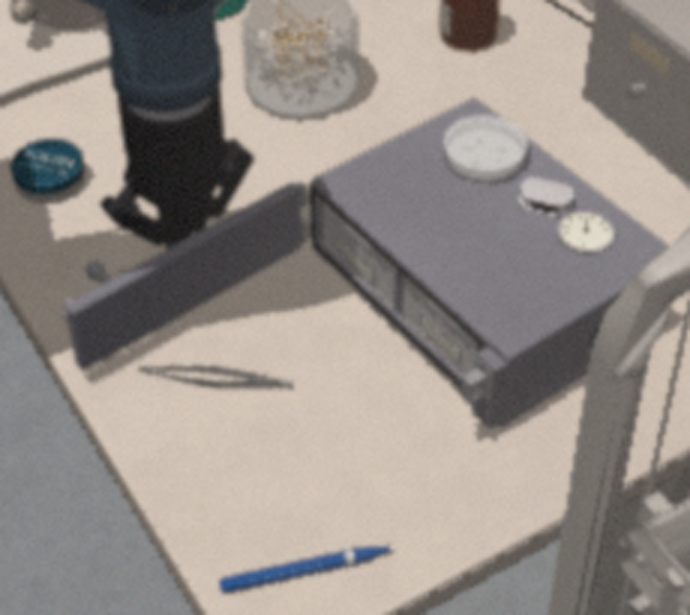

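```bash
python3 -m pendant '[[[-0.002,0.007,0,0,0,0,1],[-0.002,0.009,0,0,0,0,1],[0.001,0.011,0,0,0,0,1],[0.002,0.011,0,0,0,0,1],[0.002,0.011,0,0,0,0,1],[0.003,0.011,0,0,0,0,1],[0.006,0.009,0,0,0,0,1],[0.006,0.009,0,0,0,0,1]]]'
python3 - <<'E'
from h import *
st()
p,d=ctrl.camera('scene');crop('scene',p,220,140,450,345,3,"pics/scene7.png")
E
```

```text
time_s: 13.9
eef_pos: [0.4831, -0.0542, 0.0676]
eef_rot: [0.0, 0.999, 0.042, 0.0]
wrist_force: [-0.4, 4.5, 3.2]
opening: 0.002
t 13.9 case tcp [-0.1787  0.0563  0.0676] F [-0.0506  4.5174  3.1797] open 0.0
[[ 1.     -0.0013  0.0007]
 [-0.0013 -1.     -0.0006]
 [ 0.0007  0.0006 -1.    ]]
q [-0.3563  0.2539  1.9575 -0.0003  0.9294 -0.4404]
```

View pics/scene7.png

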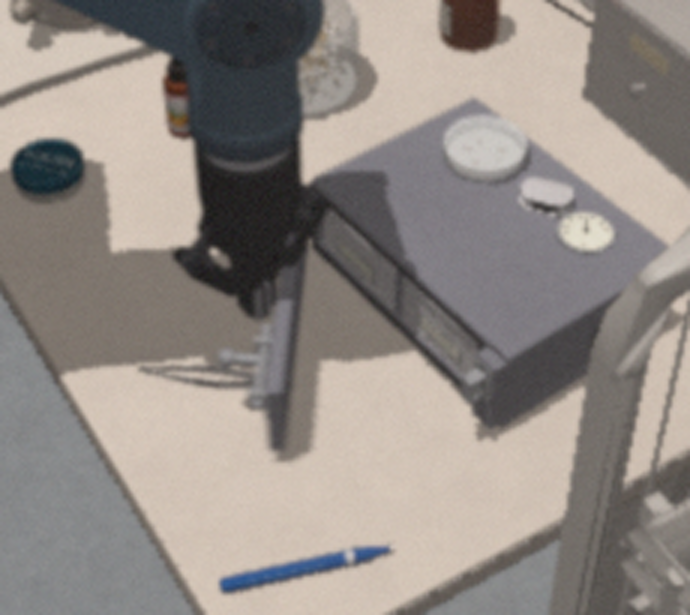

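```bash
python3 -m pendant '[[[0.006,0.006,0,0,0,0,1],[0.006,0.006,0,0,0,0,1],[0.007,0.006,0,0,0,0,1],[0.008,0.005,0,0,0,0,1],[0.009,0.005,0,0,0,0,1],[0.009,0.004,0,0,0,0,1]]]'
python3 - <<'E'
from h import *
st()
p,d=ctrl.camera('scene');crop('scene',p,220,140,450,345,3,"pics/scene8.png")
E
```

```text
time_s: 14.55
eef_pos: [0.5307, -0.0817, 0.0675]
eef_rot: [0.0, 0.999, 0.042, 0.0]
wrist_force: [-1.6, 3.0, 3.6]
opening: -0.006
t 14.55 case tcp [-0.1337  0.0248  0.0675] F [-1.3461  3.1665  3.6157] open -0.01
[[ 1.     -0.0009  0.0002]
 [-0.0009 -1.     -0.0005]
 [ 0.0002  0.0005 -1.    ]]
q [-0.3737  0.3494  1.8285 -0.0005  0.9633 -0.4581]
```

View pics/scene8.png

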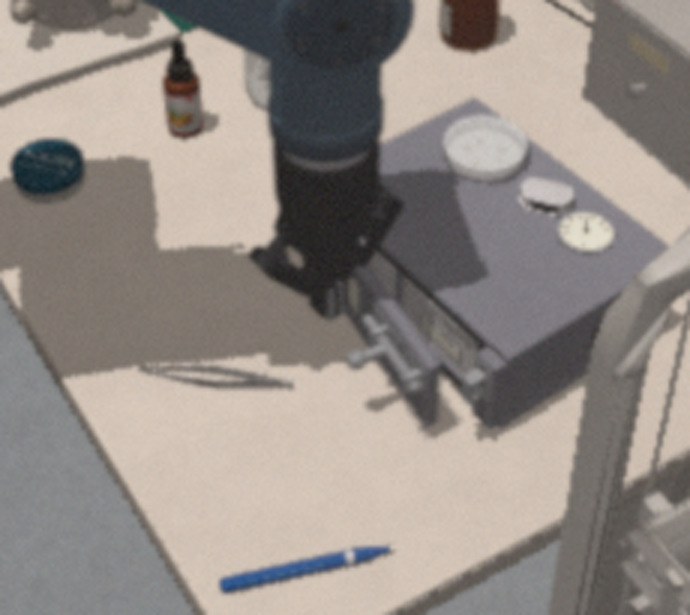

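```bash
python3 -m pendant '[[[0.006,0.001,0,0,0,0,1],[0.006,0.001,0,0,0,0,1],[0.003,0,0,0,0,0,1]]]';python3 -m pendant '[[[0.0025,0,0,0,0,0,1]]]';python3 -m pendant '[[[0.0025,0,0,0,0,0,1]]]'; python3 -c "from h import *;st()"
```

```text
time_s: 14.9
eef_pos: [0.5456, -0.0825, 0.0675]
eef_rot: [0.001, 0.999, 0.042, 0.0]
wrist_force: [-2.6, -2.5, 2.7]
opening: 0.005
time_s: 15.0
eef_pos: [0.5471, -0.0823, 0.0674]
eef_rot: [0.001, 0.999, 0.042, -0.001]
wrist_force: [-10.7, -5.2, 7.5]
opening: 0.001
time_s: 15.1
eef_pos: [0.5474, -0.0823, 0.0672]
eef_rot: [0.0, 0.999, 0.043, -0.003]
wrist_force: [-23.3, -7.9, 17.0]
opening: -0.001
t 15.1 case tcp [-0.1171  0.0228  0.0672] F [-23.88    -5.8677  16.957 ] open -0.0
[[ 1.     -0.0001 -0.0067]
 [-0.0001 -1.     -0.0007]
 [-0.0067  0.0007 -1.    ]]
q [-0.3618  0.3837  1.7806 -0.0043  0.9831 -0.4448]
```

```bash
python3 -m pendant '[[[-0.006,0,0,0,0,0,1],[-0.03,0,0,0,0,0,1],[-0.04,0,0,0,0,0,1],[0,0,0,0,0,0,1]]]'
python3 - <<'E'
from h import *
st()
p,d=ctrl.camera('scene');crop('scene',p,310,180,420,280,6,"pics/scene9.png");np.save('pics/s9.npy',d)
p,d=ctrl.camera('top');crop('top',p,280,165,420,265,5.7,"pics/top9.png");np.save('pics/t9.npy',d)
E
```

```text
time_s: 15.5
eef_pos: [0.4686, -0.0862, 0.0654]
eef_rot: [-0.001, 0.999, 0.042, -0.003]
wrist_force: [-1.3, 0.9, -0.1]
opening: 0.003
t 15.5 case tcp [-0.196   0.0256  0.0654] F [-1.2555  1.02   -0.1446] open 0.0
[[ 1.     -0.0013 -0.0061]
 [-0.0013 -1.      0.0031]
 [-0.0061 -0.0031 -1.    ]]
q [-0.4317  0.2437  1.9768 -0.0004  0.9279 -0.5157]
```

View pics/scene9.png

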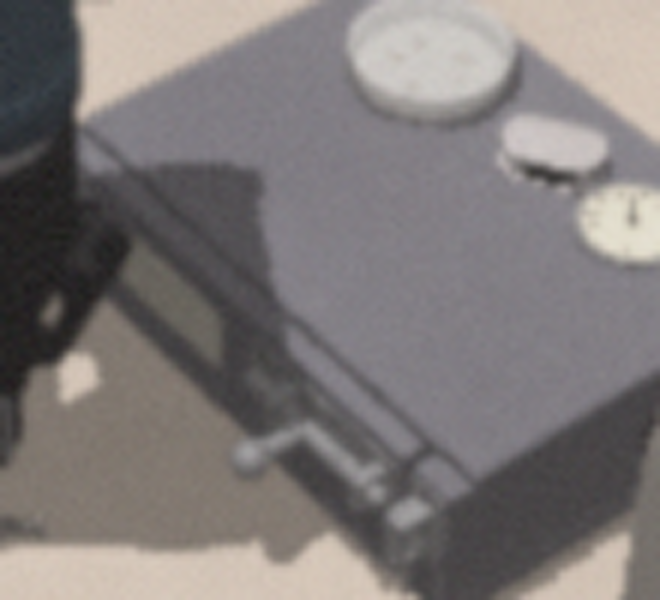

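View pics/top9.png

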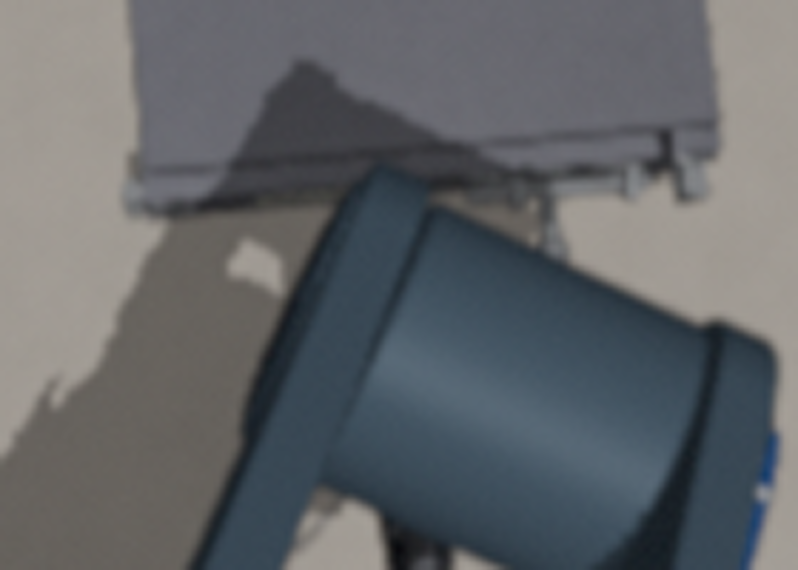

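Run:
```python
from h import *
np.set_printoptions(precision=4,suppress=True)
f=lambda n,u,v,z:print(n,A.inv().apply(ray(n,u,v,z)-O))
f('scene',310+248/6,180+457/6,.064)
f('scene',310+305/6,180+430/6,.064)  # pin base near rod
f('scene',310+405/6,180+515/6,.075)
f('top',280+556/5.7,165+243/5.7,.064)
f('top',280+545/5.7,165+195/5.7,.064)
f('top',280+635/5.7,165+182/5.7,.064)
f('top',280+690/5.7,165+190/5.7,.064)
P=cloud('scene',np.load('pics/s9.npy'));Q=A.inv().apply(P.reshape(-1,3)-O)
m=(Q[:,0]<-.09)&(Q[:,0]>-.125)&(abs(Q[:,2]-.083)<.004)
for y in np.arange(-.12,.12,.02):
    s=Q[m&(abs(Q[:,1]-y-.01)<.01)]
    if len(s)>3: print(round(y+.01,2),len(s),np.percentile(s[:,0],[5,50,95]))
m=(Q[:,0]<-.13)&(Q[:,0]>-.16)&(abs(Q[:,2]-.065)<.012)&(abs(Q[:,1]+.06)<.04);print(m.sum(),np.median(Q[m],0))
```

```text
scene [-0.1295 -0.0513  0.064 ]
scene [-0.1043 -0.0533  0.064 ]
scene [-0.1074 -0.1134  0.075 ]
top [-0.1283 -0.052   0.064 ]
top [-0.1077 -0.0494  0.064 ]
top [-0.1051 -0.088   0.064 ]
top [-0.1103 -0.111   0.064 ]
-0.11 34 [-0.0989 -0.0953 -0.0903]
-0.09 34 [-0.0976 -0.0945 -0.0906]
-0.07 29 [-0.0969 -0.0949 -0.0907]
-0.05 34 [-0.0988 -0.095  -0.0902]
-0.03 30 [-0.0982 -0.0944 -0.0903]
-0.01 30 [-0.0987 -0.0952 -0.0912]
0.01 30 [-0.0981 -0.0953 -0.0908]
0.03 25 [-0.0987 -0.0959 -0.0913]
0.05 27 [-0.0984 -0.0956 -0.0907]
0.07 27 [-0.099  -0.0951 -0.0904]
0.09 30 [-0.0997 -0.0955 -0.0908]
0.11 8 [-0.0962 -0.0945 -0.0908]
26 [-0.1337 -0.0533  0.0678]
```

```bash
python3 -m pendant '[[[0.02,0.007,0,0,0,0,1],[0.02,0.007,0,0,0,0,1],[0.02,0.006,0,0,0,0,1],[0,0.008,0,0,0,0,1],[0,0.008,0,0,0,0,1],[0,0.008,0,0,0,0,1],[0,0,0,0,0,0,1]]]'
python3 - <<'E'
from h import *
st()
p,d=ctrl.camera('scene');crop('scene',p,310,180,420,280,6,"pics/scene10.png")
E
```

```text
time_s: 16.3
eef_pos: [0.5374, -0.128, 0.0675]
eef_rot: [0.0, 0.999, 0.042, 0.0]
wrist_force: [0.3, 0.6, -0.4]
opening: -0.004
t 16.3 case tcp [-0.1309 -0.0219  0.0675] F [ 0.3038  0.597  -0.4438] open -0.0
[[ 1.     -0.0022  0.0002]
 [-0.0022 -1.     -0.0007]
 [ 0.0002  0.0007 -1.    ]]
q [-0.4484  0.3777  1.7885 -0.0006  0.9749 -0.5314]
```

View pics/scene10.png

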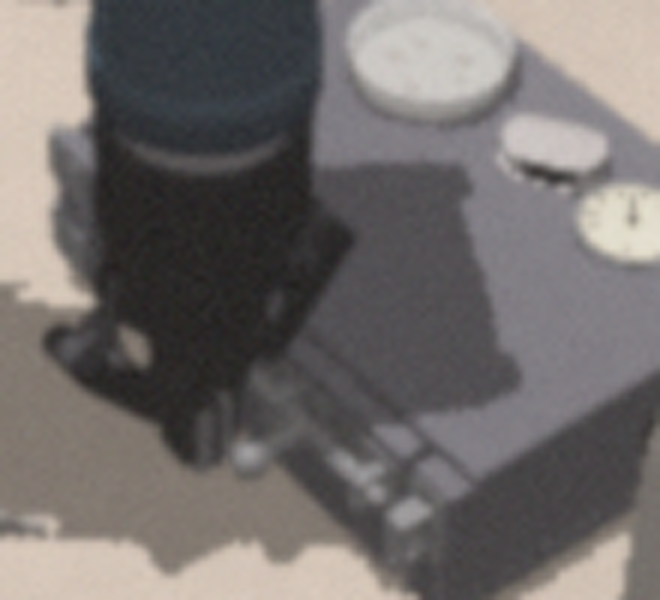

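```bash
python3 -m pendant '[[[-0.002,0.004,0,0,0,0,1],[0,0.005,0,0,0,0,1],[0,0.004,0,0,0,0,1],[0,0.004,0,0,0,0,1],[0,0.004,0,0,0,0,1],[0,0.004,0,0,0,0,1],[0,0.003,0,0,0,0,1]]]';python3 -m pendant '[[[0,0.003,0,0,0,0,1]]]';python3 -m pendant '[[[0,0.002,0,0,0,0,1]]]'; python3 -c "from h import *;st()"
```

```text
time_s: 17.05
eef_pos: [0.5382, -0.1553, 0.0675]
eef_rot: [0.0, 0.999, 0.042, 0.0]
wrist_force: [-0.4, 1.8, 0.7]
opening: 0.001
time_s: 17.15
eef_pos: [0.5385, -0.1582, 0.0675]
eef_rot: [0.0, 0.999, 0.042, 0.0]
wrist_force: [0.1, 1.6, -0.1]
opening: -0.0
time_s: 17.25
eef_pos: [0.5386, -0.1602, 0.0675]
eef_rot: [0.0, 0.999, 0.042, 0.0]
wrist_force: [-0.7, 1.2, 0.3]
opening: 0.002
t 17.25 case tcp [-0.1325 -0.0541  0.0675] F [-0.6221  1.2166  0.3353] open 0.0
[[ 1.     -0.001   0.0003]
 [-0.001  -1.     -0.0005]
 [ 0.0003  0.0005 -1.    ]]
q [-0.5002  0.3949  1.7637 -0.0003  0.9824 -0.5845]
```

```bash
python3 -m pendant '[[[0,0.002,0,0,0,0,1]]]';python3 -m pendant '[[[0,0.002,0,0,0,0,1]]]';python3 -m pendant '[[[0,0.0015,0,0,0,0,1]]]'; python3 -c "from h import *;st()"
```

```text
time_s: 17.35
eef_pos: [0.5386, -0.1611, 0.0674]
eef_rot: [-0.001, 0.999, 0.042, -0.0]
wrist_force: [-0.6, 10.3, 2.6]
opening: 0.002
time_s: 17.45
eef_pos: [0.5386, -0.1614, 0.0673]
eef_rot: [-0.002, 0.999, 0.042, -0.0]
wrist_force: [0.4, 16.1, 6.0]
opening: -0.002
time_s: 17.55
eef_pos: [0.5386, -0.1617, 0.0672]
eef_rot: [-0.003, 0.999, 0.042, -0.001]
wrist_force: [-0.6, 20.0, 7.5]
opening: 0.003
t 17.55 case tcp [-0.1327 -0.0555  0.0672] F [ 1.0651 19.986   7.4592] open 0.0
[[ 1.     -0.0011 -0.0009]
 [-0.0011 -1.      0.0063]
 [-0.0009 -0.0063 -1.    ]]
q [-0.5053  0.398   1.76    0.0057  0.9878 -0.5929]
```

```bash
python3 -m pendant '[[[0,-0.01,0,0,0,0,1],[0,-0.01,0,0,0,0,1],[-0.03,0,0,0,0,0,1],[-0.04,0,0,0,0,0,1],[-0.04,0,0,0,0,0,1],[0,0,-0.04,0,0,0,1],[0,0,-0.04,0,0,0,1],[0,-0.05,-0.04,0,0,0,1],[0,-0.05,0,0,0,0,1],[0,-0.05,0,0,0,0,1]]]'; python3 -m pendant '[[[0,-0.04,0,0,0,0,1],[0,0,0,0,0,0,1]]]';python3 - <<'E'
from h import *
st()
p,d=ctrl.camera('scene');crop('scene',p,310,180,420,280,6,"pics/scene11.png");cv2.imwrite('pics/s11f.png',p[:,:,::-1])
p,d=ctrl.camera('top');crop('top',p,200,105,440,300,3.3,"pics/top11.png");crop('top',p,280,165,420,265,5.7,"pics/top11c.png")
E
```

```text
time_s: 18.55
eef_pos: [0.4167, -0.0156, 0.1803]
eef_rot: [0.001, 0.999, 0.041, 0.002]
wrist_force: [1.2, 0.9, -0.6]
opening: -0.003
time_s: 18.75
eef_pos: [0.4115, 0.0276, 0.1786]
eef_rot: [-0.0, 0.999, 0.045, 0.0]
wrist_force: [-0.5, -1.2, -0.6]
opening: 0.002
t 18.75 case tcp [-0.2431  0.1439  0.1786] F [-0.5902 -1.2002 -0.5698] open 0.0
[[ 1.      0.0045  0.0008]
 [ 0.0045 -1.      0.0001]
 [ 0.0008 -0.0001 -1.    ]]
q [-0.2229 -0.108   2.0729  0.0004  1.176  -0.313 ]
```

View pics/scene11.png

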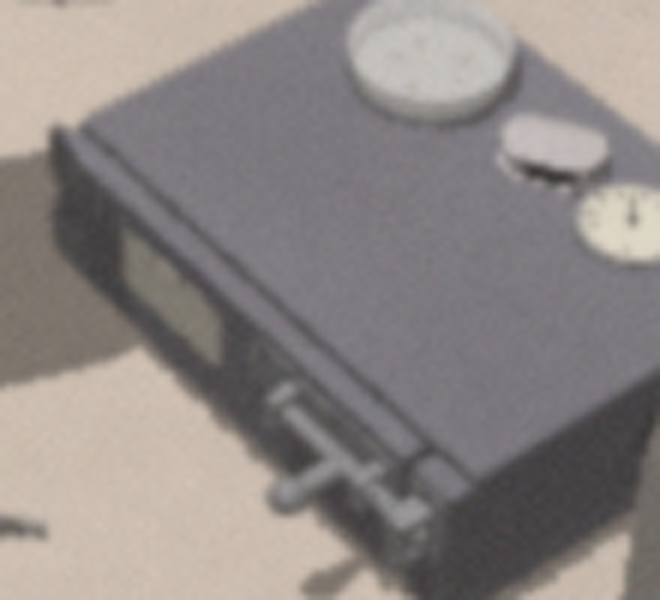

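View pics/top11.png

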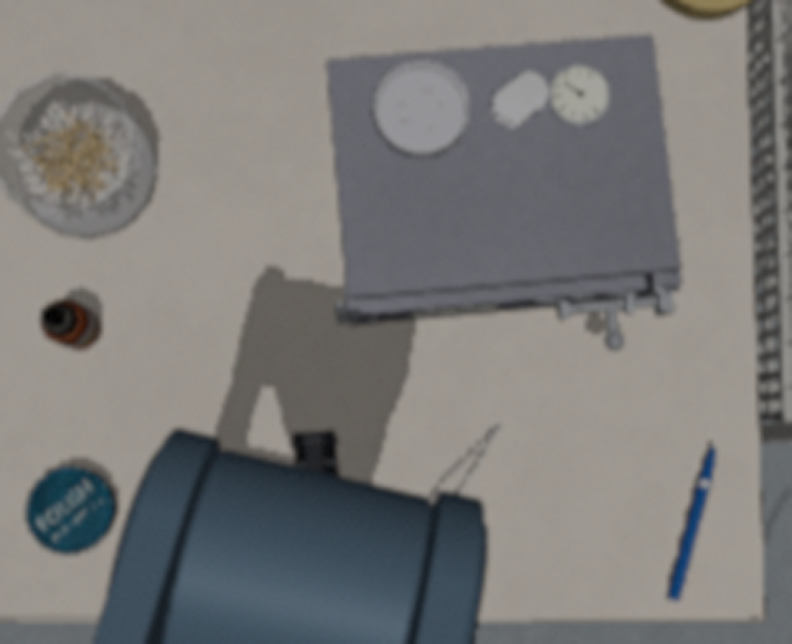

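View pics/top11c.png

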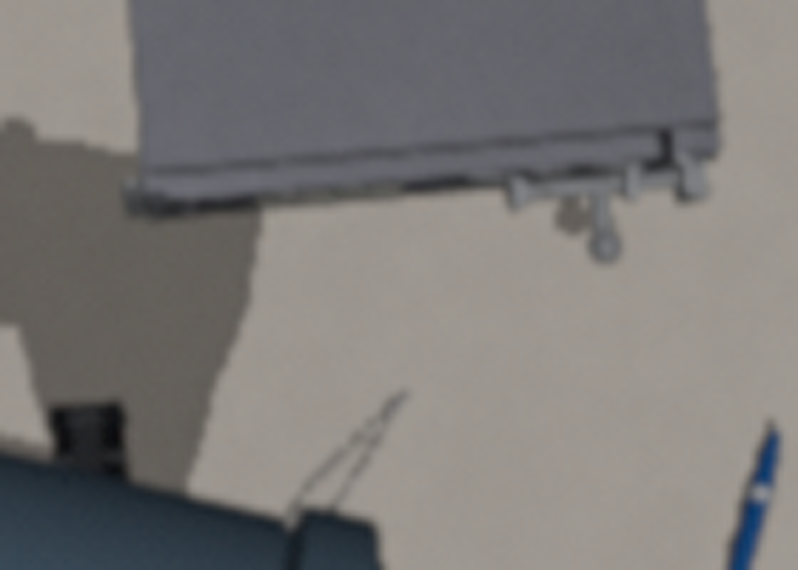

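Run:
```python
from h import *
f=lambda n,u,v,z:print(n,A.inv().apply(ray(n,u,v,z)-O).round(4))
f('scene',310+286/6,180+496/6,.064)
f('top',280+604/5.7,165+244/5.7,.064)
st()
```

```text
scene [-0.1299 -0.0742  0.064 ]
top [-0.1303 -0.0722  0.064 ]
t 18.85 case tcp [-0.2422  0.1405  0.1789] F [ 0.0444 -0.1371 -0.0414] open 0.0
[[ 1.      0.002   0.0013]
 [ 0.002  -1.     -0.0016]
 [ 0.0013  0.0016 -1.    ]]
q [-0.2293 -0.1064  2.0709 -0.0012  1.1753 -0.3164]
```

```bash
python3 -c "from bench import ctrl;print(ctrl.hand_in())"
```

```text
the job is handed in; nothing more can be done
None
```

The case is shut and bolted. I pushed both finds trays home, swung the door shut and slid the bolt into its staple, using only the shut fingertips. I handed the job in at about 19 s of the 61 s; no verdict was reported.

**Trays:** Both reached a firm stop, the left at about 13 N and the right at about 37 N. Both looked flush in the pictures taken before the door closed.

**Door:** It stopped firmly at about 24 N. Depth readings show its face level with the stile along its whole length.

**Bolt:** The last pictures show the rod in the staple. The knob moved 23 mm in the scene view and 20 mm in the top view, about 2.7 mm apart. It also met a hard stop at about 20 N, so I take it as fully across.

**Everything else:** In the last pictures the loose things looked to be where they started; I did not measure them, and the arm partly hid the tweezers. The arm is clear, with the wrist force close to zero.

**Joint limit:** On the first approach the last joint came to -3.11 rad, against a limit of -3.12. I lifted the tool and turned it a quarter before pushing anything.

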